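# Weigh two ink tins and dock the fuller one

### The arm

A 6-joint arm with a two-finger parallel gripper is mounted at the origin on the work surface. World frame = base frame: x ahead of the robot, y to its left, z up, the work surface at z = 0. Lengths are in mm, angles in rad, forces in N, time in s.
With the tool pointing down it reaches from about 325 to 900 mm from the base axis. Payload 6.1 kg.
Tool frame: the origin (TCP) lies on the centre line of the jaws, within the pads' length; the fingertips stand 14 mm ahead of it and the grasp point (between the pads) lies 5 mm behind it; z points along the fingers, y is the line along which they close (so a half turn about z gives the same grasp; the last joint's range is limited). The gripper opens to 87 mm and grips with 3 to 60 N. Pads are 19 mm wide; open, the fingers measure 117 mm over their backs; the gripper's body (75 mm by 190 mm) begins 51 mm behind the grasp point.
Start: joints at [1.071, 0.22, 1.526, -0, 1.395, -0.126], TCP at [228.22, 581.834, 236.538] pointing down, gripper open.
Joint ranges: [-2.98, 2.98], [-0.91, 2.08], [0.09, 2.57], [-1.24, 4.39], [0.2, 2.65], [-2.68, 2.68]. Speed limits (rad/s): [2.57, 2.57, 3.01, 3.14, 3.14, 3.14].

### API

Orientations are given as a rotation vector (axis times angle).
In Python, from workcell import bot gives the robot as it stands.
- The arm moves only by the shell command python3 -m handwheel 'ROWS' [FORCE]. ROWS is JSON, a list of rows, each an object with "translation": the shift along the tool's x, y, z in m, a list of three; "turn": the turn, a rotation vector about the tool's x, y, z in units of 6 degrees (1.0 is 6 degrees), a list of three; "grip": the closure in counts, from 0 (fully open) to 255 (shut). In form: [{"translation": [tx, ty, tz], "turn": [ax, ay, az], "grip": grip}, ...]. A call has 1 to 5 rows; each row shifts and turns the commanded pose from where the row before left it, along the tool's axes as they then stand; what a row does not reach is not made up. A row lasts 1/12 s, in which the tool goes at most 41.7 mm and 7.16 degrees, less where a joint would pass 70% of its speed; a pose out of reach is approached as far as the arm can. A call with a gripper value outside its range is refused whole. The fingers move at their own pace and stop on an object; FORCE is the grip in N (left out, the last holds). Time passes only in rows, so rows that do not move let the fingers close. It gives the time, the measured TCP pose, the force, the opening and the grip force at its end, in the units of the state.
- bot.state(): the state, without advancing time (a new reading comes with each control period).
- bot.camera(name): name is "scene" or "top" or "wrist"; returns a dict with "image" (480x640x3 uint8, red, green, blue), "range_z" (480x640 float32, mm along the optical axis (not along the pixel's ray), 0 where there is no reading), "vfov" (degrees; the focal length in pixels is half the picture's height over the tangent of half this angle, whatever the lens; pixels are square), "cx", "cy" (the principal point, pixels), "R" (3x3) and "t" (3): a world point X has camera coordinates R X + t; the wrist camera has in their place "tool_from_camera" (4x4, takes a point from camera to tool coordinates, whose origin is the TCP and whose axes are the flange's). Camera axes: x right, y down, z forward; pixel columns grow to the right and rows downward; lengths in mm; the calibration is good to about 2 mm. The wrist camera is an equidistant fisheye: a pixel r from the principal point sees the ray r / f radians off the axis. A picture is of the moment at which its call begins: read the wrist's pose just before it.
- bot.finish_job(): hands the job in; it is judged then, once.
The state is a dict: "clock": time; "joints": joint angles; "joint_velocities": joint speeds; "joint_efforts": joint torques, N m; "position": TCP position; "ee_rot": TCP orientation; "force": force on the tool from outside, world axes, zero at the start; "moment": the same for the moment, N m; "opening": finger opening in mm; "gripper_force": force on a finger pad.
Only numpy, scipy, OpenCV 4.12 (cv2) and the standard library are available. Lean on these libraries where they do the work, as an engineer would, in place of code of your own. Each camera call takes 0.05 s, during which the arm holds its last target. There are 200 camera calls.

### The job

Two ink tins look alike, but one is fuller. Set them gently on opposite pans of the balance, one at the middle of each, let go of both and let the beam show which is heavier. Then stand the heavier tin between the rails of the guide and slide it along until it presses the sprung stop in a little, a few millimetres but not all the way, and leave it there touching the stop, with the lighter tin still on its pan; do not disturb the other things on the bench.

Things in the scene. Friction and masses are not known exactly. Their poses are not given: they have to be found in the camera images.
- tin_one: closed steel ink tin with a paper band, an upright cylinder 60 mm across and 64 mm tall (the lid's raised disc reaches 65 mm), standing on the bench; origin at the centre of its underside, z up. The two tins look the same and weigh 0.25 to 0.45 kg each; their weights differ by at least 0.12 kg, and either may be the heavier
- tin_two: the other ink tin, of the same look and size; origin at the centre of its underside, z up
- balance: equal-arm balance, fixed to the bench: grey base plate 130 x 300 mm, 18 mm thick; at its middle two short posts carry the beam, all below the pans. Origin at the centre of the base's underside, y along the beam towards the left pan, z up. Pan centres 130 mm from the origin, at y = +130 and -130 mm. Damped: it settles within about 3 s
- pan_left: flat round aluminium pan without a rim, 100 mm across, 6 mm thick, at the balance's +y end; it stays level. Origin at the centre of its upper face, 120 mm above the bench when the beam is level, 89 to 151 mm as it tips; z up. It sinks softly under load, about 60 mm per kg more than on the other pan. Delicate: over 15 N on it (a dropped tin, a hard push) harms it
- pan_right: the same pan, as delicate, at the balance's -y end; origin at the centre of its upper face
- beam (a joint): tilt of the balance beam, rad: 0 is level (as when empty), positive when the left pan is down, negative when the right pan is down, ends at +-0.24; a spring makes the tilt about 0.45 rad per kg of difference, so that with both tins on it rests 0.05 to 0.09 rad down towards the heavier
- guide: guide fixed to the bench: two parallel steel rails 14 mm tall, 10 mm wide, 270 mm long, 68 mm apart inside (4 mm play each side of a tin); the bench is the floor between them. Origin on the bench midway between the rails at their open near end; x runs along them to the stop, z up. A tin first touches the stop with its centre 90 to 145 mm along x: where is not measured
- pad (a joint): stop pad's push-in along the guide's x, m: 0 free, 0.012 the end. Black rubber, 50 mm wide, 4 to 28 mm above the bench, before a 30 mm tall grey carriage across the rails that never shifts. Spring 1 N per mm, damped; a tin let go is pushed back only until its friction on the bench (1 to 3 N) holds it. Press it in 2.5 mm or more, never beyond 9 mm
- solvent: bystander: closed bottle, 52 mm across, 130 mm tall; origin at the centre of its underside
- jar: bystander: jar, 60 mm across, 60 mm tall; origin at the centre of its underside
- putty_knife: bystander: putty knife lying flat on the bench; origin under its middle
Mind the look-alikes: they are no part of the job. What is shaped like the tin_one but red is not meant.

How it is judged:
By the outcome, as a careful person would: the job done as asked, in the order asked, and still so for the second after the job is handed in, with the robot touching nothing.
It also fails if it takes over 72 s, if anything falls off the work surface, if the arm or the gripper's body presses on something with over 40 N, if the wrist force passes 120 N, or if a joint passes its speed limit or range.

## Working session

There is one attempt and no reset: what is moved stays moved. The work goes in short steps, Python scripts to look and compute and a shell command to move; the robot and the scene stay as the last step left them, time stands still between calls to the robot, and variables do not carry over. Pictures are saved under pics/ and viewed, at most 10 in all, crops included, and the job is handed in when it is done.

```bash
ls; mkdir -p pics; cat > h.py <<'E'
import numpy as np,cv2
from workcell import bot
def save(n,fn):
    c=bot.camera(n); cv2.imwrite(fn,c["image"][:,:,::-1]); np.savez(fn.replace('.png','.npz'),**{k:v for k,v in c.items()}); return c
def pts(c):
    f=240/np.tan(np.radians(float(c["vfov"])/2)); v,u=np.mgrid[:480,:640]; z=c["range_z"]
    P=np.stack([(u-c["cx"])/f*z,(v-c["cy"])/f*z,z],-1)
    W=(P-c["t"])@c["R"]; W[z==0]=np.nan; return W
E
python3 - <<'E'
from h import *
print(bot.state())
for n in("top","scene"):
    c=save(n,f"pics/{n}0.png"); print(n,c["vfov"],c["t"],c["R"])
E
```

```text
pics
{'clock': 0.0, 'joints': array([ 1.07090169e+00,  2.21245287e-01,  1.52762444e+00,  1.38010785e-05,
        1.39468898e+00, -1.26072014e-01]), 'joint_velocities': array([-2.91615460e-04,  1.36806833e-03,  1.31093653e-04, -4.71438687e-04,
        8.53848149e-05, -1.75033934e-04]), 'joint_efforts': array([-1.00666362e-03, -4.94587076e+01, -3.87386763e+01,  6.98418450e-02,
        5.68125746e-02, -1.23834679e-04]), 'position': array([227.92959603, 581.31398761, 235.41830353]), 'ee_rot': array([-5.83674724e-01, -3.08626559e+00,  2.93109709e-03]), 'force': array([-0.26260377,  0.38210768, -0.3870566 ]), 'moment': array([ 0.01304892, -0.02364114,  0.01059182]), 'gripper_force': 0.0, 'opening': 87.35121870944923}
top 43.366952037201685 [   6.8182164   579.70291357 1332.64247941] [[ 4.39410499e-03 -9.99989405e-01  1.37199592e-03]
 [-9.95539732e-01 -4.50384475e-03 -9.42356483e-02]
 [ 9.42408291e-02 -9.51795114e-04 -9.95548974e-01]]
scene 56.25772277200351 [-396.78969959 -291.71200125 1387.70421919] [[ 6.82901404e-01  7.30510490e-01  3.10625974e-04]
 [ 6.17599869e-01 -5.77122230e-01 -5.34322312e-01]
 [-3.90148785e-01  3.65081300e-01 -8.45280764e-01]]
```

View pics/top0.png

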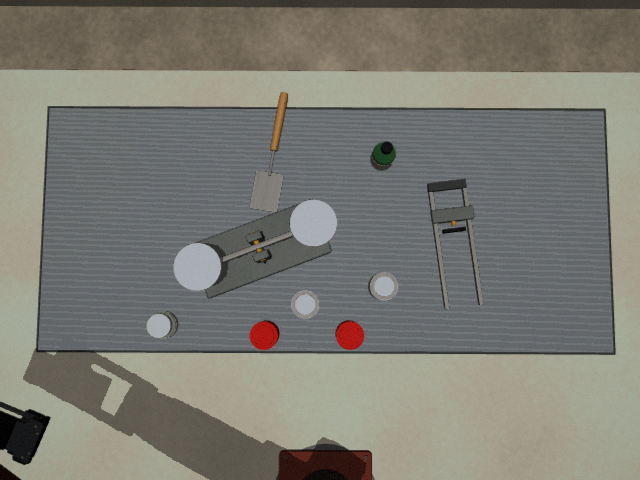

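View pics/scene0.png

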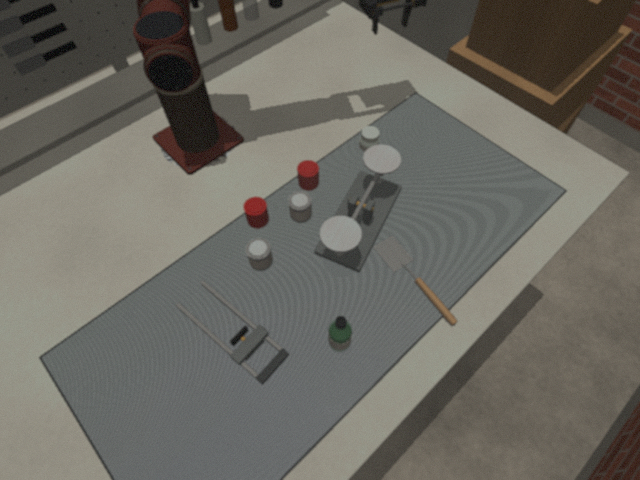

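The top view shows the pans at (198,267) and (314,223), grey-lidded tins at (305,304) and (384,286), a jar-like thing at (161,325), red decoys at (264,335) and (350,335), and the guide from (447,306)/(481,303) up to the pad at (454,230). Next I'll measure these.

```bash
python3 - <<'E'
from h import *
c=dict(np.load("pics/top0.npz")); W=pts(c); s=dict(np.load("pics/scene0.npz"));S=pts(s)
np.set_printoptions(precision=1,suppress=True)
def blob(W,u,v,lo,hi,r=45):
    ww=W[max(0,v-r):v+r,max(0,u-r):u+r]; m=((ww[...,2]>lo)&(ww[...,2]<hi)).astype(np.uint8)
    n,l=cv2.connectedComponents(m); k=l[v-max(0,v-r),u-max(0,u-r)]
    p=ww[l==k]; q=np.ascontiguousarray(p[:,:2],np.float32)
    return k,np.array(cv2.minEnclosingCircle(q)[0]),cv2.minEnclosingCircle(q)[1],p.mean(0)
for n,u,v,lo,hi in[("jar?",160,325,45,80),("t305",305,304,45,80),("t384",384,286,45,80),("red",264,335,45,80),("red2",350,335,45,80),("panL",198,267,100,135),("panR",314,223,100,135)]: print(n,*blob(W,u,v,lo,hi))
print("scene")
for n,u,v,lo,hi in[("jar",370,132,45,80),("t305",300,200,45,80),("t384",258,247,45,80),("panL",382,158,105,135),("panR",341,233,105,135)]: print(n,*blob(S,u,v,lo,hi))
for u,v in[(447,306),(447,304),(481,303),(480,301),(436,220),(434,200),(470,220),(454,230),(454,214),(455,231),(385,148),(410,330)]: print((u,v),W[v,u])
f=lambda i,x,y,w,h:cv2.resize(i[y:y+h,x:x+w],None,fx=4,fy=4,interpolation=cv2.INTER_CUBIC)
i=cv2.imread("pics/top0.png")
cv2.imwrite("pics/c1.png",np.hstack([f(i,410,170,90,145),f(i,270,240,110,145)]))
E
```

```text
jar? 1 [380.  361.1] 27.053613662719727 [379.9 360.   58.1]
t305 2 [427.   43.6] 30.48638153076172 [427.1  43.7  63.3]
t384 1 [ 466.9 -127.8] 30.624099731445312 [ 467.  -127.7   63.2]
red 2 [359.5 132.7] 30.862220764160156 [360.  132.4  63. ]
red2 3 [360.7 -54. ] 30.50908851623535 [361.  -53.7  63.3]
panL 1 [505.6 268.5] 50.05727005004883 [505.3 268.3 118.5]
panR 1 [599.  26.] 50.178916931152344 [598.4  25.9 118.8]
scene
jar 1 [379.4 362.2] 28.116735458374023 [381.4 358.4  58.7]
t305 2 [426.4  45.4] 32.010494232177734 [430.   41.4  62.5]
t384 3 [ 466.5 -126.5] 31.44532012939453 [ 469.7 -128.6   62.6]
panL 1 [503.2 269.2] 52.321231842041016 [505.7 267.4 120.1]
panR 1 [598.4  27.8] 50.98464584350586 [599.3  25.7 119.9]
(447, 306) [ 423.  -276.5   10.2]
(447, 304) [ 427.5 -276.    13.2]
(481, 303) [ 430.  -353.2   11.2]
(480, 301) [ 434.5 -350.5   13.1]
(436, 220) [ 616.6 -251.6   24.6]
(434, 200) [ 665.8 -251.9    2.2]
(470, 220) [ 617.8 -330.4   17.5]
(454, 230) [ 594.  -291.8   25.2]
(454, 214) [ 629.8 -291.5   29.3]
(455, 231) [ 592.7 -296.2   15.5]
(385, 148) [ 756.6 -125.6  129.3]
(410, 330) [ 368.6 -193.4    4.1]
```

View pics/c1.png

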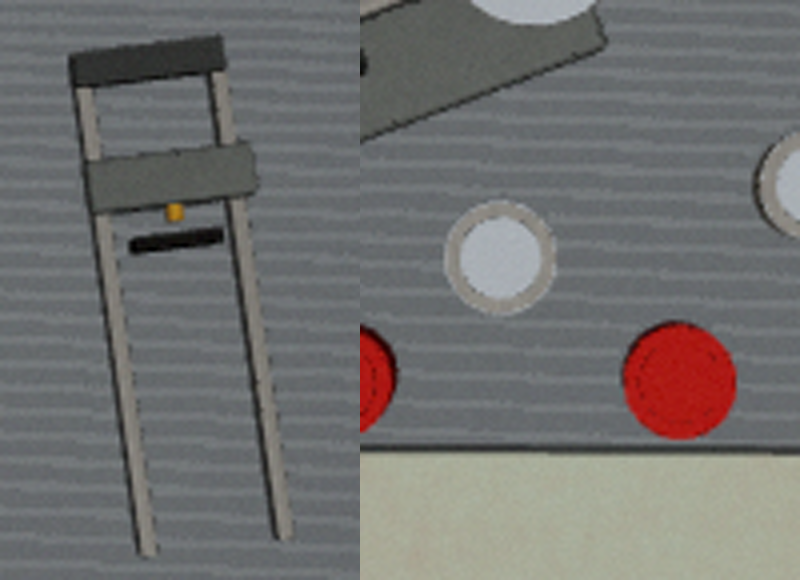

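```bash
python3 - <<'E'
from h import *
np.set_printoptions(precision=1,suppress=True)
c=dict(np.load("pics/top0.npz"));f=240/np.tan(np.radians(float(c["vfov"])/2));R,t=c["R"],c["t"]
def ray(cu,cv_,h):
    u,v=410+(cu-1.5)/4,170+(cv_-1.5)/4
    d=R.T@np.array([(u-c["cx"])/f,(v-c["cy"])/f,1]);o=-R.T@t
    return o+d*(h-o[2])/d[2]
a,b=ray(148,545,14),ray(97,215,14); e,g=ray(285,532,14),ray(238,205,14)
for k in(a,b,e,g):print(k)
print(np.degrees(np.arctan2(*(b-a)[1::-1])),np.degrees(np.arctan2(*(g-e)[1::-1])))
print("pad",ray(131,244,28),ray(223,232,28), "pad front lower", ray(133,255,4),ray(223,243,4))
# depth-based: rail points
W=pts(c);w=W[185:312,420:490].reshape(-1,3);m=(w[:,2]>9)&(w[:,2]<17)&(w[:,0]<590)
w=w[m]
for q in (w[w[:,1]>-280-(w[:,0]-430)*-.1-30],w[w[:,1]<-280-(w[:,0]-430)*-.1-30]):
    vx,vy,x0,y0=cv2.fitLine(q[:,:2].astype(np.float32),cv2.DIST_HUBER,0,.01,.01).ravel(); s=np.sign(vx)
    print(len(q),np.degrees(np.arctan2(vy*s,vx*s)),y0+(500-x0)*vy/vx,q[:,0].min())
E
```

```text
[ 423.3 -274.9   14. ]
[ 610.1 -248.7   14. ]
[ 430.9 -352.2   14. ]
[ 616.2 -329.2   14. ]
7.992210815008636 7.0732898734559875
pad [ 592.1 -265.    28. ] [ 599.2 -317.    28. ] pad front lower [ 588.3 -270.9    4. ] [ 595.4 -322.7    4. ]
302 7.444036 -264.76523 418.5384192870905
278 7.145544 -343.16553 427.7714602895032
```

```bash
cat > d.py <<'E'
import sys,numpy as np
from scipy.spatial.transform import Rotation as Ro
from workcell import bot
s=bot.state();M=Ro.from_rotvec(s["ee_rot"]).as_matrix();p=s["position"]
print("t",round(s["clock"],2),"p",p.round(1),"yawy",np.degrees(np.arctan2(M[1,1],M[0,1])).round(2),"z",M[:,2].round(3),"F",s["force"].round(2),"op",round(s["opening"],1),round(s["gripper_force"],1))
for a in sys.argv[1:]: print(a,(M.T@(np.array(eval(a))-p)).round(1))
E
H="python3 -m handwheel"
$H '[{"translation":[0,0,0],"turn":[0,0,-0.958],"grip":0},{"translation":[0,0,0],"turn":[0,0,-0.958],"grip":0},{"translation":[0,0,0],"turn":[0,0,-0.958],"grip":0},{"translation":[0,0,0],"turn":[0,0,-0.958],"grip":0},{"translation":[0,0,0],"turn":[0,0,-0.958],"grip":0}]' 15
python3 d.py "(426.8,44.3,200)"
```

```text
clock: 0.52
position: [228.0, 581.5, 235.9]
ee_rot: [0.208, -3.134, 0.002]
force: [-0.1, -0.6, 0.4]
opening: 87.1
gripper_force: 0.0
t 0.52 p [228.  581.5 235.9] yawy 97.61 z [-0.001 -0.001 -1.   ] F [-0.08 -0.58  0.44] op 87.1 0.0
(426.8,44.3,200) [-125.9 -558.8   36.3]
```

```bash
H="python3 -m handwheel"
R='[{"translation":[-0.009,-0.0372,0],"turn":[0,0,0],"grip":0},{"translation":[-0.009,-0.0372,0],"turn":[0,0,0],"grip":0},{"translation":[-0.009,-0.0372,0],"turn":[0,0,0],"grip":0},{"translation":[-0.008,-0.0372,0],"turn":[0,0,0],"grip":0},{"translation":[-0.007,-0.0372,0],"turn":[0,0,0],"grip":0}]'; : 
$H '[{"translation":[-0.009,-0.0372,0],"turn":[0,0,0],"grip":0},{"translation":[-0.009,-0.0372,0],"turn":[0,0,0],"grip":0},{"translation":[-0.009,-0.0372,0],"turn":[0,0,0],"grip":0},{"translation":[-0.008,-0.0372,0],"turn":[0,0,0],"grip":0},{"translation":[-0.007,-0.0372,0],"turn":[0,0,0],"grip":0}]' >/dev/null
$H '[{"translation":[-0.009,-0.0372,0],"turn":[0,0,0],"grip":0},{"translation":[-0.009,-0.0372,0],"turn":[0,0,0],"grip":0},{"translation":[-0.009,-0.0372,0],"turn":[0,0,0],"grip":0},{"translation":[-0.008,-0.0372,0],"turn":[0,0,0],"grip":0},{"translation":[-0.007,-0.0372,0],"turn":[0,0,0],"grip":0}]' >/dev/null
$H '[{"translation":[-0.009,-0.0372,0],"turn":[0,0,0],"grip":0},{"translation":[-0.009,-0.0372,0],"turn":[0,0,0],"grip":0},{"translation":[-0.009,-0.0372,0],"turn":[0,0,0],"grip":0},{"translation":[-0.008,-0.0372,0],"turn":[0,0,0],"grip":0},{"translation":[-0.007,-0.0372,0],"turn":[0,0,0],"grip":0}]' >/dev/null
$H '[{"translation":[0,0,0.03],"turn":[0,0,0],"grip":0},{"translation":[0,0,0.03],"turn":[0,0,0],"grip":0},{"translation":[0,0,0],"turn":[0,0,0],"grip":0},{"translation":[0,0,0],"turn":[0,0,0],"grip":0}]' >/dev/null
python3 d.py "(426.8,44.3,40)"
python3 -c "
from h import *
c=save('wrist','pics/w1.png');print(c['vfov'],c['cx'],c['cy'],c['tool_from_camera'])"
```

```text
t 2.1 p [422.6  44.5 175.1] yawy 97.3 z [-0.005  0.    -1.   ] F [0.41 0.79 0.71] op 86.7 0.0
(426.8,44.3,40) [ -4.7  -0.8 135.1]
65.70646984690485 316.61646011571946 235.0902319570448 [[ 1.10565551e-03 -9.56326999e-01 -2.92296850e-01  7.94747016e+01]
 [ 9.99999016e-01  8.05142881e-04  1.14840290e-03  5.12095326e-01]
 [-8.62907973e-04 -2.92297832e-01  9.56326949e-01 -1.48065968e+02]
 [ 0.00000000e+00  0.00000000e+00  0.00000000e+00  1.00000000e+00]]
```

View pics/w1.png

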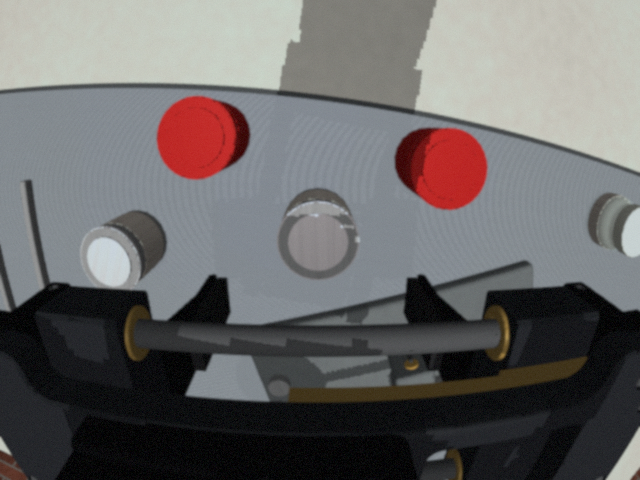

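The wrist picture shows the tin centred between the fingers, lid centre at (318,243), with the red decoys at (198,137) and (448,168). I'll compute its offset from this view.

```bash
cat > w.py <<'E'
from h import *
from scipy.spatial.transform import Rotation as Ro
def wtool(c):
    f=240/np.tan(np.radians(float(c["vfov"])/2)); v,u=np.mgrid[:480,:640]; z=c["range_z"]
    x,y=u-c["cx"],v-c["cy"]; r=np.hypot(x,y)+1e-9; k=np.tan(r/f)/r*z
    P=np.stack([x*k,y*k,z],-1);T=c["tool_from_camera"]; Q=P@T[:3,:3].T+T[:3,3];Q[z==0]=np.nan; return Q
def wworld(c,s): return wtool(c)@Ro.from_rotvec(s["ee_rot"]).as_matrix().T+s["position"]
E
python3 - <<'E'
from w import *
c=dict(np.load("pics/w1.npz"));s=bot.state();W=wworld(c,s)
m=((W[...,2]>58)&(W[...,2]<70)).astype(np.uint8);n,l,st,ce=cv2.connectedComponentsWithStats(m)
for i in range(1,n):
    if st[i,4]>800: p=W[l==i]; print(ce[i].round(),st[i,4],cv2.minEnclosingCircle(p[:,:2].astype(np.float32)),p[:,2].mean())
E
```

```text
[196. 137.] 5236 ((362.51861572265625, -50.949066162109375), 31.150720596313477) 65.97838465710818
[448. 168.] 4996 ((361.3408508300781, 136.04315185546875), 31.147624969482422) 66.03896993788327
[318. 240.] 5156 ((428.6287536621094, 46.99995803833008), 30.9843807220459) 66.27018340328797
[631. 233.] 821 ((381.4450988769531, 362.83673095703125), 26.794105529785156) 61.417917439144674
[111. 258.] 3185 ((468.31219482421875, -124.82750701904297), 31.374446868896484) 66.0563902656725
```

```bash
H="python3 -m handwheel"
$H '[{"translation":[-0.0052,0.0004,0.03],"turn":[0,0,0],"grip":0},{"translation":[0,0,0.035],"turn":[0,0,0],"grip":0},{"translation":[0,0,0.035],"turn":[0,0,0],"grip":0},{"translation":[0,0,0.035],"turn":[0,0,0],"grip":0},{"translation":[0,0,0],"turn":[0,0,0],"grip":0}]' 15 >/dev/null
python3 d.py "(427.7,45.5,40)"
$H '[{"translation":[0,0,0],"turn":[0,0,0],"grip":255},{"translation":[0,0,0],"turn":[0,0,0],"grip":255},{"translation":[0,0,0],"turn":[0,0,0],"grip":255},{"translation":[0,0,0],"turn":[0,0,0],"grip":255},{"translation":[0,0,0],"turn":[0,0,0],"grip":255}]' 15
python3 d.py
```

```text
t 2.57 p [425.4  46.4  37.3] yawy 97.41 z [-0.009  0.001 -1.   ] F [-2.03 -0.4  -0.22] op 87.4 0.0
(427.7,45.5,40) [-2.1 -1.2 -2.7]
clock: 2.98
position: [431.2, 45.6, 43.7]
ee_rot: [-0.2, 3.131, -0.0]
force: [-0.6, 6.4, 4.2]
opening: 61.2
gripper_force: 2.8
t 2.98 p [431.2  45.6  43.7] yawy 97.32 z [ 0.004  0.    -1.   ] F [-0.64  6.36  4.2 ] op 61.2 2.8
```

```bash
H="python3 -m handwheel"
$H '[{"translation":[0,0,0],"turn":[0,0,0],"grip":255},{"translation":[0,0,0],"turn":[0,0,0],"grip":255},{"translation":[0,0,0],"turn":[0,0,0],"grip":255},{"translation":[0,0,0],"turn":[0,0,0],"grip":255}]' 20 >/dev/null
python3 d.py "(427.7,45.5,40)"
```

```text
t 3.32 p [431.2  45.8  43.7] yawy 97.3 z [ 0.004  0.001 -1.   ] F [-1.81  2.2   8.65] op 60.4 20.0
(427.7,45.5,40) [3.5 0.2 3.6]
```

```bash
H="python3 -m handwheel"
$H '[{"translation":[0,0,-0.012],"turn":[0,0,0],"grip":255},{"translation":[0,0,-0.03],"turn":[0,0,0],"grip":255},{"translation":[0,0,-0.04],"turn":[0,0,0],"grip":255},{"translation":[0,0,-0.04],"turn":[0,0,0],"grip":255},{"translation":[0,0,-0.038],"turn":[0,0,0],"grip":255}]' >/dev/null
$H '[{"translation":[0,0,0],"turn":[0,0,0],"grip":255},{"translation":[-0.01,0.021,0],"turn":[0,0,0],"grip":255},{"translation":[-0.015,0.03,0],"turn":[0,0,0],"grip":255},{"translation":[-0.015,0.03,0],"turn":[0,0,0],"grip":255},{"translation":[-0.015,0.03,0],"turn":[0,0,0],"grip":255}]' >/dev/null
$H '[{"translation":[-0.015,0.03,0],"turn":[0,0,0],"grip":255},{"translation":[-0.015,0.03,0],"turn":[0,0,0],"grip":255},{"translation":[-0.015,0.03,0],"turn":[0,0,0],"grip":255},{"translation":[-0.006,0.012,0],"turn":[0,0,0],"grip":255},{"translation":[0,0,0],"turn":[0,0,0],"grip":255}]' >/dev/null
$H '[{"translation":[0,0,0],"turn":[0,0,0],"grip":255},{"translation":[0,0,0],"turn":[0,0,0],"grip":255},{"translation":[0,0,0],"turn":[0,0,0],"grip":255},{"translation":[0,0,0],"turn":[0,0,0],"grip":255},{"translation":[0,0,0],"turn":[0,0,0],"grip":255}]'
python3 d.py "(509,270,166)"
python3 - <<'E'
from w import *
s=bot.state();c=save('wrist','pics/w2.png');W=wtool(c);print(bot.state()["force"].round(2),bot.state()["position"].round(1))
w=W[:480,:];print(np.nanmin(W[...,2]))
for lo,hi in[(-28,-14)]:
    m=(W[...,2]>lo)&(W[...,2]<hi)&(abs(W[...,1])<40)&(abs(W[...,0])<50);p=W[m];print(m.sum(),p[:,0].min(),p[:,0].max(),np.nanmedian(p,0))
E
```

```text
clock: 4.98
position: [507.4, 269.4, 201.7]
ee_rot: [-0.199, 3.135, -0.0]
force: [0.1, 0.1, -4.0]
opening: 60.4
gripper_force: 20.0
t 4.98 p [507.4 269.4 201.7] yawy 97.25 z [ 0. -0. -1.] F [ 0.12  0.13 -4.  ] op 60.4 20.0
(509,270,166) [-1.6  0.4 35.7]
[ 1.34  0.53 -3.69] [507.4 269.6 201.7]
-113.92728468087904
12609 -26.820622643964725 35.12219920734471 [ 13.43452271   0.47187588 -20.67307703]
```

View pics/w2.png

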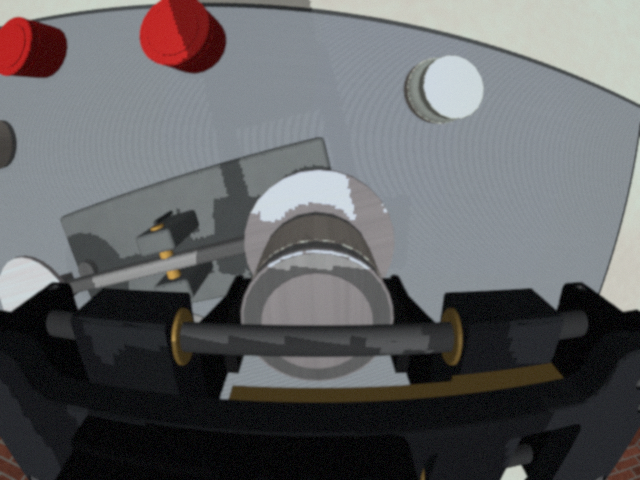

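The picture shows the tin held over the left pan, its lid at about (317,315) and the pan rim visible behind it at (320,230). Now I'll lower it gently.

```bash
H="python3 -m handwheel"
$H '[{"translation":[-0.002,0.0004,0.008],"turn":[0,0,0],"grip":255},{"translation":[0,0,0.012],"turn":[0,0,0],"grip":255},{"translation":[0,0,0.01],"turn":[0,0,0],"grip":255},{"translation":[0,0,0.004],"turn":[0,0,0],"grip":255},{"translation":[0,0,0],"turn":[0,0,0],"grip":255}]' >/dev/null
for i in 1; do
$H '[{"translation":[0,0,0.003],"turn":[0,0,0],"grip":255},{"translation":[0,0,0.003],"turn":[0,0,0],"grip":255},{"translation":[0,0,0.003],"turn":[0,0,0],"grip":255},{"translation":[0,0,0.002],"turn":[0,0,0],"grip":255},{"translation":[0,0,0],"turn":[0,0,0],"grip":255}]' | grep -E "pos|force"
$H '[{"translation":[0,0,0.002],"turn":[0,0,0],"grip":255},{"translation":[0,0,0.002],"turn":[0,0,0],"grip":255},{"translation":[0,0,0.002],"turn":[0,0,0],"grip":255},{"translation":[0,0,0],"turn":[0,0,0],"grip":255},{"translation":[0,0,0],"turn":[0,0,0],"grip":255}]'| grep -E "pos|force"
$H '[{"translation":[0,0,0.002],"turn":[0,0,0],"grip":255},{"translation":[0,0,0.002],"turn":[0,0,0],"grip":255},{"translation":[0,0,0.002],"turn":[0,0,0],"grip":255},{"translation":[0,0,0],"turn":[0,0,0],"grip":255},{"translation":[0,0,0],"turn":[0,0,0],"grip":255}]'| grep -E "pos|force"
done; python3 d.py
```

```text
position: [509.4, 271.0, 156.4]
force: [-0.1, -0.3, -3.5]
gripper_force: 20.0
position: [509.5, 271.0, 150.5]
force: [-0.5, 0.2, -1.9]
gripper_force: 20.0
position: [509.5, 271.0, 144.4]
force: [1.0, 0.6, -1.6]
gripper_force: 20.0
t 6.7 p [509.5 271.  144.4] yawy 97.32 z [ 0.  0. -1.] F [ 1.04  0.6  -1.58] op 59.9 20.0
```

```bash
H="python3 -m handwheel"
$H '[{"translation":[0,0,0.002],"turn":[0,0,0],"grip":255},{"translation":[0,0,0.002],"turn":[0,0,0],"grip":255},{"translation":[0,0,0],"turn":[0,0,0],"grip":255},{"translation":[0,0,0],"turn":[0,0,0],"grip":255},{"translation":[0,0,0],"turn":[0,0,0],"grip":255}]' | grep -E "pos|force"
$H '[{"translation":[0,0,0.002],"turn":[0,0,0],"grip":255},{"translation":[0,0,0.002],"turn":[0,0,0],"grip":255},{"translation":[0,0,0],"turn":[0,0,0],"grip":255},{"translation":[0,0,0],"turn":[0,0,0],"grip":255},{"translation":[0,0,0],"turn":[0,0,0],"grip":255}]' | grep -E "pos|force"
```

```text
position: [509.4, 271.0, 140.5]
force: [-0.2, 0.9, 0.3]
gripper_force: 20.0
position: [509.5, 271.0, 136.6]
force: [-0.0, 2.3, 0.4]
gripper_force: 20.0
```

```bash
H="python3 -m handwheel"
$H '[{"translation":[0,0,0],"turn":[0,0,0],"grip":255},{"translation":[0,0,0],"turn":[0,0,0],"grip":60},{"translation":[0,0,0],"turn":[0,0,0],"grip":40},{"translation":[0,0,0],"turn":[0,0,0],"grip":0},{"translation":[0,0,0],"turn":[0,0,0],"grip":0}]' 3
$H '[{"translation":[0,0,0],"turn":[0,0,0],"grip":0},{"translation":[0,0,-0.01],"turn":[0,0,0],"grip":0},{"translation":[0,0,-0.035],"turn":[0,0,0],"grip":0},{"translation":[0,0,-0.04],"turn":[0,0,0],"grip":0},{"translation":[0,0,-0.04],"turn":[0,0,0],"grip":0}]'
python3 d.py "(467.6,-126.4,180)"
python3 - <<'E'
from h import *
c=save('scene','pics/s1.png')
c=save('top','pics/t1.png');W=pts(c)
print(c['range_z'][267,198])
for (u,v,lo,hi) in [(198,267,150,185),(314,223,125,150),(384,286,45,80),(198,267,75,115)]:
    ww=W[v-40:v+40,u-40:u+40].reshape(-1,3);p=ww[(ww[:,2]>lo)&(ww[:,2]<hi)]
    if len(p): print(len(p),cv2.minEnclosingCircle(p[:,:2].astype(np.float32)),np.median(p[:,2]))
E
```

```text
clock: 7.95
position: [509.2, 270.8, 136.4]
ee_rot: [0.201, -3.135, 0.0]
force: [0.7, -0.3, 0.3]
opening: 79.2
gripper_force: 0.0
clock: 8.37
position: [508.6, 270.6, 262.9]
ee_rot: [0.2, -3.133, 0.001]
force: [1.2, -0.8, -0.5]
opening: 87.0
gripper_force: 0.0
t 8.37 p [508.6 270.6 262.9] yawy 97.32 z [-0.002 -0.001 -1.   ] F [ 1.21 -0.81 -0.54] op 87.0 0.0
(467.6,-126.4,180) [  91.1 -388.5   83.2]
1015.76624
116 ((484.3907470703125, 263.68377685546875), 18.586191177368164) 157.39071347222415
1796 ((598.92138671875, 25.68206787109375), 50.00800323486328) 143.99724709594858
687 ((435.45245361328125, -95.48332214355469), 75.48580932617188) 63.223015521009145
338 ((481.04901123046875, 256.20361328125), 38.09921646118164) 93.49128340207982
```

```bash
H="python3 -m handwheel"
$H '[{"translation":[0.0091,-0.0388,0],"turn":[0,0,0],"grip":0},{"translation":[0.0091,-0.0388,0],"turn":[0,0,0],"grip":0},{"translation":[0.0091,-0.0388,0],"turn":[0,0,0],"grip":0},{"translation":[0.0091,-0.0388,0],"turn":[0,0,0],"grip":0},{"translation":[0.0091,-0.0388,0],"turn":[0,0,0],"grip":0}]' >/dev/null
$H '[{"translation":[0.0091,-0.0388,0],"turn":[0,0,0],"grip":0},{"translation":[0.0091,-0.0388,0],"turn":[0,0,0],"grip":0},{"translation":[0.0091,-0.0388,0],"turn":[0,0,0],"grip":0},{"translation":[0.0091,-0.0388,0],"turn":[0,0,0],"grip":0},{"translation":[0.0091,-0.0388,0],"turn":[0,0,0],"grip":0}]' >/dev/null
$H '[{"translation":[0,0,0.04],"turn":[0,0,0],"grip":0},{"translation":[0,0,0.04],"turn":[0,0,0],"grip":0},{"translation":[0,0,0],"turn":[0,0,0],"grip":0},{"translation":[0,0,0],"turn":[0,0,0],"grip":0},{"translation":[0,0,0],"turn":[0,0,0],"grip":0}]' >/dev/null
$H '[{"translation":[0,0,0],"turn":[0,0,0],"grip":0},{"translation":[0,0,0],"turn":[0,0,0],"grip":0}]' >/dev/null
python3 d.py "(467.6,-126.3,42)"
python3 - <<'E'
from w import *
s=bot.state();c=save('wrist','pics/w3.png');W=wworld(c,s)
m=((W[...,2]>58)&(W[...,2]<70)).astype(np.uint8);n,l,st,ce=cv2.connectedComponentsWithStats(m)
for i in range(1,n):
    if st[i,4]>800: p=W[l==i]; print(ce[i].round(),st[i,4],cv2.minEnclosingCircle(p[:,:2].astype(np.float32)),p[:,2].mean())
c=save('top','pics/t2.png');W=pts(c)
for (u,v,lo,hi) in [(198,267,145,185),(314,223,125,150),(198,267,75,115)]:
    ww=W[v-40:v+40,u-40:u+40].reshape(-1,3);p=ww[(ww[:,2]>lo)&(ww[:,2]<hi)]
    if len(p): print(len(p),cv2.minEnclosingCircle(p[:,:2].astype(np.float32)),np.median(p[:,2]))
E
```

```text
t 9.88 p [ 470.2 -125.6  184.3] yawy 97.39 z [ 0.004 -0.002 -1.   ] F [ 1.07  0.81 -0.46] op 86.9 0.0
(467.6,-126.3,42) [  3.2   0.  142.3]
[435. 102.] 4956 ((360.42633056640625, -50.86479568481445), 30.99247932434082) 64.52500291959329
[612. 152.] 2366 ((359.4336853027344, 134.8786163330078), 31.5916805267334) 64.45353388297968
[317. 225.] 4945 ((466.7383117675781, -125.14666748046875), 31.051733016967773) 64.45671670294341
729 ((505.6609191894531, 268.0092468261719), 30.97733497619629) 158.1065168235962
1807 ((598.9930419921875, 25.39898109436035), 50.26626205444336) 143.75907749268075
911 ((505.1668395996094, 268.2506103515625), 50.35789489746094) 93.63436777256499
```

```bash
H="python3 -m handwheel"
$H '[{"translation":[0.0034,0,0.03],"turn":[0,0,0],"grip":0},{"translation":[0,0,0.04],"turn":[0,0,0],"grip":0},{"translation":[0,0,0.04],"turn":[0,0,0],"grip":0},{"translation":[0,0,0.031],"turn":[0,0,0],"grip":0},{"translation":[0,0,0],"turn":[0,0,0],"grip":0}]' >/dev/null
$H '[{"translation":[0,0,0],"turn":[0,0,0],"grip":0},{"translation":[0,0,0],"turn":[0,0,0],"grip":0},{"translation":[0,0,0],"turn":[0,0,0],"grip":0}]' >/dev/null
python3 d.py "(466.9,-126,43)"
$H '[{"translation":[0,0,0],"turn":[0,0,0],"grip":255},{"translation":[0,0,0],"turn":[0,0,0],"grip":255},{"translation":[0,0,0],"turn":[0,0,0],"grip":255},{"translation":[0,0,0],"turn":[0,0,0],"grip":255},{"translation":[0,0,0],"turn":[0,0,0],"grip":255}]' 20 >/dev/null
$H '[{"translation":[0,0,0],"turn":[0,0,0],"grip":255},{"translation":[0,0,0],"turn":[0,0,0],"grip":255},{"translation":[0,0,0],"turn":[0,0,0],"grip":255},{"translation":[0,0,0],"turn":[0,0,0],"grip":255}]' 20
python3 d.py "(599,26.5,230)"
```

```text
t 10.65 p [ 467.6 -127.    43.5] yawy 97.34 z [ 0.005 -0.002 -1.   ] F [0.37 0.31 0.16] op 87.2 0.0
(466.9,-126,43) [0.6 1.  0.5]
clock: 11.4
position: [465.3, -126.0, 40.8]
ee_rot: [-0.2, 3.135, -0.0]
force: [-1.1, 1.5, 4.4]
opening: 58.9
gripper_force: 20.0
t 11.4 p [ 465.3 -126.    40.8] yawy 97.32 z [ 0. -0. -1.] F [-1.1   1.47  4.41] op 58.9 20.0
(599,26.5,230) [-152.1  134.2 -189.2]
```

```bash
H="python3 -m handwheel"
$H '[{"translation":[0,0,-0.015],"turn":[0,0,0],"grip":255},{"translation":[0,0,-0.04],"turn":[0,0,0],"grip":255},{"translation":[0,0,-0.04],"turn":[0,0,0],"grip":255},{"translation":[0,0,-0.04],"turn":[0,0,0],"grip":255},{"translation":[0,0,-0.04],"turn":[0,0,0],"grip":255}]' >/dev/null
$H '[{"translation":[-0.01,0.009,0],"turn":[0,0,0],"grip":255},{"translation":[-0.025,0.0225,0],"turn":[0,0,0],"grip":255},{"translation":[-0.025,0.0225,0],"turn":[0,0,0],"grip":255},{"translation":[-0.025,0.0225,0],"turn":[0,0,0],"grip":255},{"translation":[-0.025,0.0225,0],"turn":[0,0,0],"grip":255}]' >/dev/null
$H '[{"translation":[-0.025,0.0225,0],"turn":[0,0,0],"grip":255},{"translation":[-0.0154,0.0141,0],"turn":[0,0,0],"grip":255},{"translation":[0,0,0],"turn":[0,0,0],"grip":255},{"translation":[0,0,0],"turn":[0,0,0],"grip":255},{"translation":[0,0,0],"turn":[0,0,0],"grip":255}]' >/dev/null
$H '[{"translation":[0,0,0],"turn":[0,0,0],"grip":255},{"translation":[0,0,0],"turn":[0,0,0],"grip":255},{"translation":[0,0,0],"turn":[0,0,0],"grip":255},{"translation":[0,0,0],"turn":[0,0,0],"grip":255},{"translation":[0,0,0],"turn":[0,0,0],"grip":255}]' >/dev/null
python3 d.py "(597.2,27.6,186)"
python3 - <<'E'
from w import *
s=bot.state();c=save('wrist','pics/w4.png');W=wtool(c);print(bot.state()["force"].round(2))
m=(W[...,2]>-28)&(W[...,2]<-14)&(abs(W[...,1])<40)&(abs(W[...,0])<50);p=W[m];print(m.sum(),p[:,0].min(),p[:,0].max(),np.nanmedian(p,0))
E
```

```text
t 13.07 p [597.   27.3 215.8] yawy 97.28 z [ 0. -0. -1.] F [-0.58 -0.82 -3.07] op 58.9 20.0
(597.2,27.6,186) [-0.3  0.3 29.8]
[-1.15 -0.07 -2.35]
11967 -28.09733084112328 29.50235089865327 [ 10.0703704    0.47235179 -23.43464545]
```

```bash
H="python3 -m handwheel"
$H '[{"translation":[-0.0012,0.0003,0.005],"turn":[0,0,0],"grip":255},{"translation":[0,0,0.01],"turn":[0,0,0],"grip":255},{"translation":[0,0,0.008],"turn":[0,0,0],"grip":255},{"translation":[0,0,0.004],"turn":[0,0,0],"grip":255},{"translation":[0,0,0],"turn":[0,0,0],"grip":255}]' >/dev/null
$H '[{"translation":[0,0,0.003],"turn":[0,0,0],"grip":255},{"translation":[0,0,0.003],"turn":[0,0,0],"grip":255},{"translation":[0,0,0.003],"turn":[0,0,0],"grip":255},{"translation":[0,0,0],"turn":[0,0,0],"grip":255},{"translation":[0,0,0],"turn":[0,0,0],"grip":255}]' | grep -E "pos|force:"
$H '[{"translation":[0,0,0.002],"turn":[0,0,0],"grip":255},{"translation":[0,0,0.002],"turn":[0,0,0],"grip":255},{"translation":[0,0,0.002],"turn":[0,0,0],"grip":255},{"translation":[0,0,0],"turn":[0,0,0],"grip":255},{"translation":[0,0,0],"turn":[0,0,0],"grip":255}]' | grep -E "pos|force:"
$H '[{"translation":[0,0,0.002],"turn":[0,0,0],"grip":255},{"translation":[0,0,0.002],"turn":[0,0,0],"grip":255},{"translation":[0,0,0],"turn":[0,0,0],"grip":255},{"translation":[0,0,0],"turn":[0,0,0],"grip":255},{"translation":[0,0,0],"turn":[0,0,0],"grip":255}]' | grep -E "pos|force:"; python3 d.py
```

```text
position: [598.3, 28.2, 179.5]
force: [-0.4, -0.5, -1.5]
gripper_force: 20.0
position: [598.4, 28.2, 173.5]
force: [1.3, 1.0, -0.4]
gripper_force: 20.0
position: [598.4, 28.2, 169.5]
force: [1.3, 0.6, -0.1]
gripper_force: 20.0
t 14.78 p [598.4  28.2 169.5] yawy 97.32 z [ 0.  0. -1.] F [ 1.26  0.58 -0.12] op 59.2 20.0
```

```bash
H="python3 -m handwheel"
$H '[{"translation":[0,0,0],"turn":[0,0,0],"grip":255},{"translation":[0,0,0],"turn":[0,0,0],"grip":60},{"translation":[0,0,0],"turn":[0,0,0],"grip":40},{"translation":[0,0,0],"turn":[0,0,0],"grip":0},{"translation":[0,0,0],"turn":[0,0,0],"grip":0}]' 3 >/dev/null
$H '[{"translation":[0,0,0],"turn":[0,0,0],"grip":0},{"translation":[0,0,-0.01],"turn":[0,0,0],"grip":0},{"translation":[0,0,-0.03],"turn":[0,0,0],"grip":0},{"translation":[0,0,-0.04],"turn":[0,0,0],"grip":0},{"translation":[0,0,-0.03],"turn":[0,0,0],"grip":0}]' >/dev/null
# towards left pan: 90 in x back, y
$H '[{"translation":[0.01,0.03,0],"turn":[0,0,0],"grip":0},{"translation":[0.01,0.03,0],"turn":[0,0,0],"grip":0},{"translation":[0.01,0.03,0],"turn":[0,0,0],"grip":0},{"translation":[0.01,0.03,0],"turn":[0,0,0],"grip":0},{"translation":[0.008,0.024,0],"turn":[0,0,0],"grip":0}]' >/dev/null
$H '[{"translation":[0,0,0],"turn":[0,0,0],"grip":0},{"translation":[0,0,0],"turn":[0,0,0],"grip":0},{"translation":[0,0,0],"turn":[0,0,0],"grip":0},{"translation":[0,0,0],"turn":[0,0,0],"grip":0},{"translation":[0,0,0],"turn":[0,0,0],"grip":0}]' >/dev/null
$H '[{"translation":[0,0,0],"turn":[0,0,0],"grip":0},{"translation":[0,0,0],"turn":[0,0,0],"grip":0},{"translation":[0,0,0],"turn":[0,0,0],"grip":0},{"translation":[0,0,0],"turn":[0,0,0],"grip":0},{"translation":[0,0,0],"turn":[0,0,0],"grip":0}]' >/dev/null
$H '[{"translation":[0,0,0],"turn":[0,0,0],"grip":0},{"translation":[0,0,0],"turn":[0,0,0],"grip":0},{"translation":[0,0,0],"turn":[0,0,0],"grip":0},{"translation":[0,0,0],"turn":[0,0,0],"grip":0},{"translation":[0,0,0],"turn":[0,0,0],"grip":0}]' >/dev/null
$H '[{"translation":[0,0,0],"turn":[0,0,0],"grip":0},{"translation":[0,0,0],"turn":[0,0,0],"grip":0},{"translation":[0,0,0],"turn":[0,0,0],"grip":0},{"translation":[0,0,0],"turn":[0,0,0],"grip":0},{"translation":[0,0,0],"turn":[0,0,0],"grip":0}]' >/dev/null
python3 d.py "(505.4,270.5,160)"
cat > m.py <<'E'
from w import *
s=bot.state();c=save('wrist','pics/wm.png');W=wworld(c,s)
T=pts(save('top','pics/tm.png'));S=pts(save('scene','pics/sm.png'))
def near(A,x,y,lo,hi,r):
    p=A.reshape(-1,3);p=p[(np.hypot(p[:,0]-x,p[:,1]-y)<r)&(p[:,2]>lo)&(p[:,2]<hi)]
    if len(p)>50:
        q=p[p[:,2]>np.percentile(p[:,2],98)-4]; return len(p),np.round(cv2.minEnclosingCircle(q[:,:2].astype(np.float32))[0],1),round(cv2.minEnclosingCircle(q[:,:2].astype(np.float32))[1],1),round(float(np.median(q[:,2])),1)
for n,A in(("w",W),("t",T),("s",S)):
    for x,y in((505.4,269),(599,26.5)): print(n,"tin",near(A,x,y,155,215,36),"pan",near(A,x,y,80,152,55))
E
python3 m.py
```

```text
t 17.7 p [532.2 164.9 279.5] yawy 97.32 z [-0.  0. -1.] F [ 0.75  0.09 -1.47] op 87.0 0.0
(505.4,270.5,160) [ 13.2 108.2 119.5]
w tin (5141, array([505., 271.]), 31.1, 175.8) pan (4677, array([502. , 263.9]), 29.4, 147.7)
w tin (2914, array([595.3,  30.8]), 30.4, 192.7) pan (3943, array([595.2,  32.6]), 29.4, 149.3)
t tin (184, array([487.6, 264.6]), 21.6, 176.7) pan (485, array([494.6, 250.2]), 21.3, 147.6)
t tin (770, array([599.6,  26.8]), 30.0, 194.3) pan (1002, array([598.7,  26.1]), 48.8, 132.2)
s tin (444, array([505.5, 268.1]), 31.2, 177.0) pan (662, array([507.6, 265.2]), 29.7, 147.9)
s tin (712, array([599.8,  26.5]), 30.7, 193.8) pan (706, array([604.4,  21.2]), 28.8, 149.1)
```

```bash
H="python3 -m handwheel"
$H '[{"translation":[0.0034,0.0271,0],"turn":[0,0,0],"grip":0},{"translation":[0.0034,0.0271,0],"turn":[0,0,0],"grip":0},{"translation":[0.0034,0.0271,0],"turn":[0,0,0],"grip":0},{"translation":[0.0034,0.0271,0],"turn":[0,0,0],"grip":0},{"translation":[0,0,0],"turn":[0,0,0],"grip":0}]' >/dev/null
$H '[{"translation":[0,0,0],"turn":[0,0,0],"grip":0},{"translation":[0,0,0.03],"turn":[0,0,0],"grip":0},{"translation":[0,0,0.025],"turn":[0,0,0],"grip":0},{"translation":[0,0,0],"turn":[0,0,0],"grip":0},{"translation":[0,0,0],"turn":[0,0,0],"grip":0}]' >/dev/null
$H '[{"translation":[0,0,0],"turn":[0,0,0],"grip":0},{"translation":[0,0,0],"turn":[0,0,0],"grip":0},{"translation":[0,0,0],"turn":[0,0,0],"grip":0}]' >/dev/null
python3 d.py "(505.2,270.7,155)"; python3 m.py | head -1
```

```text
t 18.93 p [506.1 270.7 226.6] yawy 97.3 z [ 0.003  0.001 -1.   ] F [ 0.46 -0.97  0.11] op 86.9 0.0
(505.2,270.7,155) [ 1.1  0.  71.6]
w tin (8556, array([505.2, 271.3]), 31.0, 175.7) pan (6161, array([492.5, 269.4]), 27.3, 147.7)
```

```bash
H="python3 -m handwheel"
$H '[{"translation":[0.001,0.0003,0.025],"turn":[0,0,0],"grip":0},{"translation":[0,0,0.025],"turn":[0,0,0],"grip":0},{"translation":[0,0,0.015],"turn":[0,0,0],"grip":0},{"translation":[0,0,0.007],"turn":[0,0,0],"grip":0},{"translation":[0,0,0],"turn":[0,0,0],"grip":0}]' >/dev/null
$H '[{"translation":[0,0,0],"turn":[0,0,0],"grip":0},{"translation":[0,0,0],"turn":[0,0,0],"grip":0},{"translation":[0,0,0],"turn":[0,0,0],"grip":0},{"translation":[0,0,0],"turn":[0,0,0],"grip":0}]' >/dev/null
python3 d.py
$H '[{"translation":[0,0,0],"turn":[0,0,0],"grip":70},{"translation":[0,0,0],"turn":[0,0,0],"grip":70},{"translation":[0,0,0],"turn":[0,0,0],"grip":255},{"translation":[0,0,0],"turn":[0,0,0],"grip":255},{"translation":[0,0,0],"turn":[0,0,0],"grip":255}]' 20 >/dev/null
$H '[{"translation":[0,0,0],"turn":[0,0,0],"grip":255},{"translation":[0,0,0],"turn":[0,0,0],"grip":255},{"translation":[0,0,0],"turn":[0,0,0],"grip":255}]' 20 >/dev/null
python3 d.py
$H '[{"translation":[0,0,-0.003],"turn":[0,0,0],"grip":255},{"translation":[0,0,-0.003],"turn":[0,0,0],"grip":255},{"translation":[0,0,-0.003],"turn":[0,0,0],"grip":255},{"translation":[0,0,-0.003],"turn":[0,0,0],"grip":255},{"translation":[0,0,-0.003],"turn":[0,0,0],"grip":255}]' >/dev/null
$H '[{"translation":[0,0,-0.003],"turn":[0,0,0],"grip":255},{"translation":[0,0,-0.003],"turn":[0,0,0],"grip":255},{"translation":[0,0,-0.003],"turn":[0,0,0],"grip":255},{"translation":[0,0,-0.003],"turn":[0,0,0],"grip":255},{"translation":[0,0,-0.003],"turn":[0,0,0],"grip":255}]' >/dev/null
$H '[{"translation":[0,0,-0.005],"turn":[0,0,0],"grip":255},{"translation":[0,0,-0.01],"turn":[0,0,0],"grip":255},{"translation":[0,0,-0.02],"turn":[0,0,0],"grip":255},{"translation":[0,0,-0.03],"turn":[0,0,0],"grip":255},{"translation":[0,0,-0.01],"turn":[0,0,0],"grip":255}]' 
$H '[{"translation":[0,0,0],"turn":[0,0,0],"grip":255},{"translation":[0,0,0],"turn":[0,0,0],"grip":255},{"translation":[0,0,0],"turn":[0,0,0],"grip":255},{"translation":[0,0,0],"turn":[0,0,0],"grip":255}]' 20 >/dev/null
python3 d.py "(472,-306,250)"; python3 m.py
```

```text
t 19.83 p [504.7 271.2 153.9] yawy 97.32 z [ 0.002  0.001 -1.   ] F [-0.12 -0.2  -0.59] op 87.0 0.0
t 20.5 p [503.9 270.7 152.5] yawy 97.32 z [-0. -0. -1.] F [ 0.4  -0.96  0.31] op 60.5 20.0
clock: 21.75
position: [505.6, 271.5, 262.8]
ee_rot: [-0.2, 3.129, 0.003]
force: [2.3, 0.9, -2.7]
opening: 60.3
gripper_force: 20.0
t 22.08 p [502.9 270.5 255.3] yawy 97.32 z [-0.003 -0.001 -1.   ] F [-0.1  -0.3  -4.29] op 60.8 20.0
(472,-306,250) [ 104.1 -567.8    6.1]
w tin None pan (7069, array([504.8, 271.7]), 50.0, 134.8)
w tin (472, array([585.1,  20. ]), 24.1, 168.8) pan (3120, array([587.6,  37.9]), 26.4, 146.1)
t tin None pan (208, array([474.6, 254.2]), 26.0, 135.9)
t tin (711, array([599.6,  26.3]), 30.1, 170.1) pan (987, array([587.1,  25.5]), 27.0, 141.9)
s tin None pan (954, array([505. , 267.8]), 49.8, 136.2)
s tin (543, array([599.4,  26.8]), 30.8, 170.0) pan (810, array([604.6,  21. ]), 28.8, 149.1)
```

```bash
H="python3 -m handwheel"
$H '[{"translation":[0.003,-0.0178,0],"turn":[0,0,0],"grip":255},{"translation":[0.006,-0.0378,0],"turn":[0,0,0],"grip":255},{"translation":[0.0065,-0.0378,0],"turn":[0,0,0],"grip":255},{"translation":[0.0063,-0.0378,0],"turn":[0,0,0],"grip":255},{"translation":[0.0062,-0.0378,0],"turn":[0,0,0],"grip":255}]' >/dev/null
$H '[{"translation":[0.006,-0.0378,0],"turn":[0,0,0],"grip":255},{"translation":[0.006,-0.0378,0],"turn":[0,0,0],"grip":255},{"translation":[0.0065,-0.0378,0],"turn":[0,0,0],"grip":255},{"translation":[0.0063,-0.0378,0],"turn":[0,0,0],"grip":255},{"translation":[0.0062,-0.0378,0],"turn":[0,0,0],"grip":255}]' >/dev/null
$H '[{"translation":[0.006,-0.0378,0],"turn":[0,0,0],"grip":255},{"translation":[0.006,-0.0378,0],"turn":[0,0,0],"grip":255},{"translation":[0.0065,-0.0378,0],"turn":[0,0,0],"grip":255},{"translation":[0.0063,-0.0378,0],"turn":[0,0,0],"grip":255},{"translation":[0.005,-0.0206,0],"turn":[0,0,0],"grip":255}]' >/dev/null
$H '[{"translation":[0.005,0,0],"turn":[0,0,0],"grip":255},{"translation":[0,0,0.03],"turn":[0,0,0],"grip":255},{"translation":[0,0,0.04],"turn":[0,0,0],"grip":255},{"translation":[0,0,0.03],"turn":[0,0,0],"grip":255},{"translation":[0,0,0],"turn":[0,0,0],"grip":255}]' >/dev/null
$H '[{"translation":[0,0,0],"turn":[0,0,0],"grip":255},{"translation":[0,0,0],"turn":[0,0,0],"grip":255},{"translation":[0,0,0],"turn":[0,0,0],"grip":255},{"translation":[0,0,0],"turn":[0,0,0],"grip":255},{"translation":[0,0,0],"turn":[0,0,0],"grip":255}]' >/dev/null
python3 d.py "(482,-304.3,50)"
python3 -c "
from w import *
save('wrist','pics/w5.png')"
```

```text
t 24.32 p [ 479.5 -267.3  159.7] yawy 97.33 z [ 0.003 -0.002 -1.   ] F [ 0.16 -0.51 -3.91] op 60.4 20.0
(482,-304.3,50) [  2.5 -36.8 109.8]
```

View pics/w5.png

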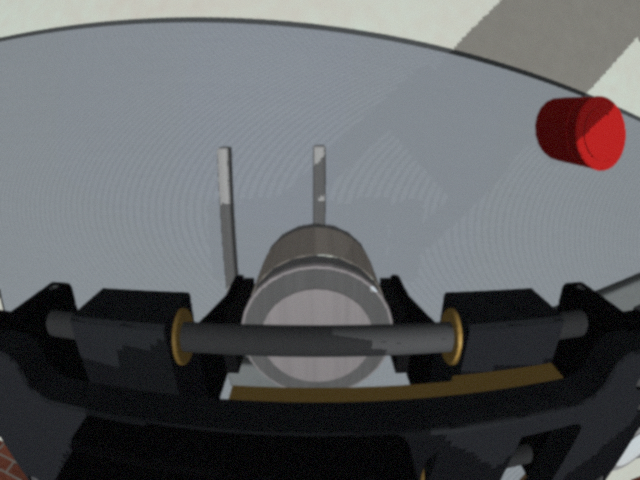

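The picture shows the two rail ends at (225,150) and (319,148), with the held tin sitting about 37 mm to the side. I'll fit the rails in the tool frame.

```bash
cat > r.py <<'E'
import sys
from w import *
c=dict(np.load(sys.argv[1]));Q=wtool(c);z0=bot.state()["position"][2]
h=z0-Q[...,2]
print("bench",np.nanmedian(h[60:120,100:400]))
f=240/np.tan(np.radians(float(c["vfov"])/2))
m=(h>9)&(h<20)&(Q[...,0]>25)&(Q[...,0]<100)&(abs(Q[...,1])<110)
p=Q[m]; print(len(p))
k=(p[:,1]>np.median(p[:,1])) if len(sys.argv)<3 else p[:,1]>float(sys.argv[2])
o=[]
for q in(p[k],p[~k]):
    vx,vy,x0,y0=cv2.fitLine(q[:,:2].astype(np.float32),cv2.DIST_HUBER,0,.01,.01).ravel();o.append(y0+(0-x0)*vy/vx)
    print(len(q),"x",q[:,0].min().round(1),q[:,0].max().round(1),"slope deg",np.degrees(np.arctan(vy/vx)),"y@0",o[-1],"ymed",np.median(q[:,1]),np.ptp(q[:,1]),"h",np.median(z0-q[:,2]))
print("mid@0",np.mean(o))
E
python3 r.py pics/w5.npz -35
```

```text
bench -0.001445446722499355
1197
615 x 25.0 63.5 slope deg -0.14400734 y@0 2.8118136 ymed 2.6955196191227966 9.691603505118918 h 13.288335279394971
582 x 25.2 63.5 slope deg -0.16032065 y@0 -74.45261 ymed -74.57119078147849 11.252445394864438 h 13.037663333785673
mid@0 -35.820396
```

```bash
H="python3 -m handwheel"
$H '[{"translation":[0,-0.0179,0],"turn":[0,0,0],"grip":255},{"translation":[0,-0.0179,0],"turn":[0,0,0],"grip":255},{"translation":[0,0,0.04],"turn":[0,0,0],"grip":255},{"translation":[0,0,0.03],"turn":[0,0,0],"grip":255},{"translation":[0,0,0.016],"turn":[0,0,0],"grip":255}]' >/dev/null
$H '[{"translation":[0,0,0],"turn":[0,0,0],"grip":255},{"translation":[0,0,0],"turn":[0,0,0],"grip":255},{"translation":[0,0,0],"turn":[0,0,0],"grip":255},{"translation":[0,0,0],"turn":[0,0,0],"grip":255},{"translation":[0,0,0],"turn":[0,0,0],"grip":255}]' >/dev/null
python3 d.py; python3 -c "
from w import *
save('wrist','pics/w6.png')"; python3 r.py pics/w6.npz 0
```

```text
t 25.2 p [ 484.3 -303.1   73.8] yawy 97.33 z [ 0.003 -0.003 -1.   ] F [-0.23 -0.79 -4.37] op 60.4 20.0
bench 0.16029670006567187
2283
1148 x 25.0 63.2 slope deg -0.13006942 y@0 38.122143 ymed 38.01666184271273 10.770753824268844 h 13.50715290789087
1135 x 25.0 63.1 slope deg -0.15714462 y@0 -38.755783 ymed -38.89648934222402 10.66435169901083 h 13.301041898689206
mid@0 -0.31682014
```

```bash
H="python3 -m handwheel"
$H '[{"translation":[0,-0.0003,0.01],"turn":[0,0,0],"grip":255},{"translation":[0,0,0.012],"turn":[0,0,0],"grip":255},{"translation":[0,0,0.006],"turn":[0,0,0],"grip":255},{"translation":[0,0,0],"turn":[0,0,0],"grip":255},{"translation":[0,0,0],"turn":[0,0,0],"grip":255}]' >/dev/null
$H '[{"translation":[0,0,0],"turn":[0,0,0],"grip":255},{"translation":[0,0,0],"turn":[0,0,0],"grip":255},{"translation":[0,0,0],"turn":[0,0,0],"grip":255}]' |grep -E "pos|force:"
$H '[{"translation":[0,0,0.001],"turn":[0,0,0],"grip":255},{"translation":[0,0,0.001],"turn":[0,0,0],"grip":255},{"translation":[0,0,0],"turn":[0,0,0],"grip":255},{"translation":[0,0,0],"turn":[0,0,0],"grip":255}]' |grep -E "pos|force:"
```

```text
position: [483.1, -302.4, 43.7]
force: [-0.0, -0.7, -5.3]
gripper_force: 20.0
position: [482.9, -302.3, 41.5]
force: [-0.2, 0.6, -5.9]
gripper_force: 20.0
```

```bash
H="python3 -m handwheel"
$H '[{"translation":[0,0,0.001],"turn":[0,0,0],"grip":255},{"translation":[0,0,0],"turn":[0,0,0],"grip":255},{"translation":[0,0,0],"turn":[0,0,0],"grip":255}]' |grep -E "pos|force:"
$H '[{"translation":[0,0,0.001],"turn":[0,0,0],"grip":255},{"translation":[0,0,0],"turn":[0,0,0],"grip":255},{"translation":[0,0,0],"turn":[0,0,0],"grip":255}]' |grep -E "pos|force:"
```

```text
position: [483.2, -302.5, 41.0]
force: [-1.0, 0.6, 1.7]
gripper_force: 20.0
position: [483.2, -302.5, 40.9]
force: [-4.6, 3.3, 8.7]
gripper_force: 20.0
```

```bash
H="python3 -m handwheel"
$H '[{"translation":[0,0,-0.0008],"turn":[0,0,0],"grip":255},{"translation":[0,0,0],"turn":[0,0,0],"grip":60},{"translation":[0,0,0],"turn":[0,0,0],"grip":60},{"translation":[0,0,0],"turn":[0,0,0],"grip":60},{"translation":[0,0,0],"turn":[0,0,0],"grip":60}]' 10 |grep -E "pos|force:"
$H '[{"translation":[0,0,0],"turn":[0,0,0],"grip":255},{"translation":[0,0,0],"turn":[0,0,0],"grip":255},{"translation":[0,0,0],"turn":[0,0,0],"grip":255},{"translation":[0,0,0],"turn":[0,0,0],"grip":255},{"translation":[0,0,0],"turn":[0,0,0],"grip":255}]' 15 |grep -E "pos|force:"
$H '[{"translation":[-0.005,0,0],"turn":[0,0,0],"grip":255},{"translation":[-0.01,0,0],"turn":[0,0,0],"grip":255},{"translation":[-0.01,0,0],"turn":[0,0,0],"grip":255},{"translation":[-0.005,0,0],"turn":[0,0,0],"grip":255},{"translation":[0,0,0],"turn":[0,0,0],"grip":255}]' >/dev/null
$H '[{"translation":[0,0,0],"turn":[0,0,0],"grip":255},{"translation":[0,0,0],"turn":[0,0,0],"grip":255},{"translation":[0,0,0],"turn":[0,0,0],"grip":255}]' |grep -E "pos|force:"
python3 d.py
```

```text
position: [483.2, -302.7, 40.4]
force: [0.1, -0.3, -0.2]
gripper_force: 0.0
position: [483.1, -302.5, 40.4]
force: [0.0, -1.1, -1.7]
gripper_force: 15.0
position: [512.9, -298.5, 40.3]
force: [1.3, 1.3, -1.0]
gripper_force: 15.0
t 28.25 p [ 512.9 -298.5   40.3] yawy 97.32 z [ 0.001  0.    -1.   ] F [ 1.31  1.32 -0.96] op 60.7 15.0
```

```bash
H="python3 -m handwheel"
$H '[{"translation":[-0.004,0,0],"turn":[0,0,0],"grip":255},{"translation":[-0.004,0,0],"turn":[0,0,0],"grip":255},{"translation":[-0.004,0,0],"turn":[0,0,0],"grip":255},{"translation":[-0.004,0,0],"turn":[0,0,0],"grip":255},{"translation":[-0.004,0,0],"turn":[0,0,0],"grip":255}]' |grep -E "pos|force:"
$H '[{"translation":[-0.003,0,0],"turn":[0,0,0],"grip":255},{"translation":[-0.003,0,0],"turn":[0,0,0],"grip":255},{"translation":[-0.002,0,0],"turn":[0,0,0],"grip":255},{"translation":[0,0,0],"turn":[0,0,0],"grip":255},{"translation":[0,0,0],"turn":[0,0,0],"grip":255}]' |grep -E "pos|force:"
python3 - <<'E'
from w import *
c=save('scene','pics/s7.png');i=c["image"][:,:,::-1]
cv2.imwrite("pics/s7c.png",cv2.resize(i[280:400,170:320],None,fx=5,fy=5,interpolation=cv2.INTER_CUBIC))
E
```

```text
position: [532.5, -296.1, 40.3]
force: [-4.5, -0.5, 2.6]
gripper_force: 15.0
position: [541.2, -294.9, 40.3]
force: [-0.5, -0.7, 0.4]
gripper_force: 15.0
```

View pics/s7c.png

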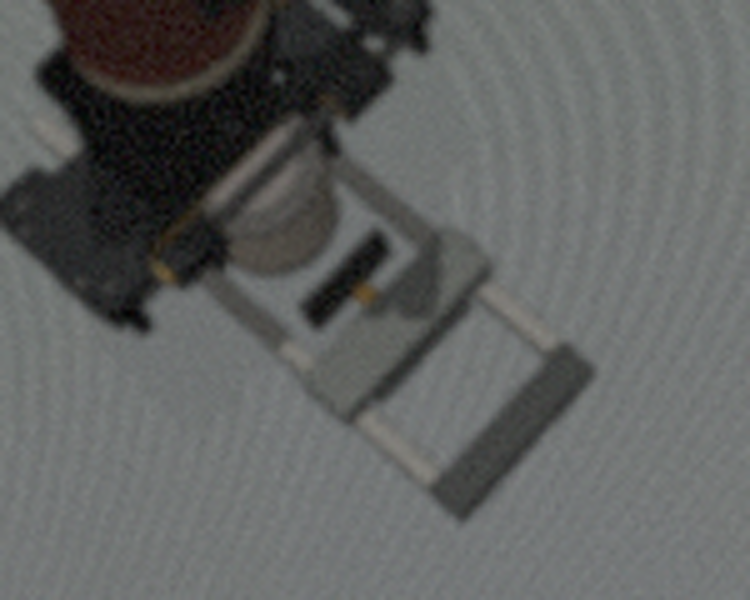

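The crop shows the tin between the rails, with the black pad (from (310,310) to (385,240)) still about 10–18 mm ahead of it. I'll creep forward while watching the force.

```bash
H="python3 -m handwheel"
$H '[{"translation":[-0.002,0,0],"turn":[0,0,0],"grip":255},{"translation":[-0.002,0,0],"turn":[0,0,0],"grip":255},{"translation":[0,0,0],"turn":[0,0,0],"grip":255},{"translation":[0,0,0],"turn":[0,0,0],"grip":255},{"translation":[0,0,0],"turn":[0,0,0],"grip":255}]' |grep -E "pos|force:"
$H '[{"translation":[-0.002,0,0],"turn":[0,0,0],"grip":255},{"translation":[-0.002,0,0],"turn":[0,0,0],"grip":255},{"translation":[0,0,0],"turn":[0,0,0],"grip":255},{"translation":[0,0,0],"turn":[0,0,0],"grip":255},{"translation":[0,0,0],"turn":[0,0,0],"grip":255}]' |grep -E "pos|force:"
$H '[{"translation":[-0.001,0,0],"turn":[0,0,0],"grip":255},{"translation":[-0.001,0,0],"turn":[0,0,0],"grip":255},{"translation":[0,0,0],"turn":[0,0,0],"grip":255},{"translation":[0,0,0],"turn":[0,0,0],"grip":255}]' |grep -E "pos|force:"
cat > g.py <<'E'
from h import *
c=save('scene','pics/sg.png');f=240/np.tan(np.radians(float(c["vfov"])/2))
g=cv2.cvtColor(c["image"],cv2.COLOR_RGB2GRAY).astype(float)
u=np.array([.992,.127]);n=np.array([-.127,.992]);P0=np.array([484.3,-303.1])-63.2*u
def px(a,l,z):
    X=c["R"]@np.array([*(P0+a*u+l*n),z])+c["t"]; return X[0]/X[2]*f+c["cx"],X[1]/X[2]*f+c["cy"]
# pad-top brightness profile along the guide (z=28), pad is black
a=np.arange(130,200,1.)
pr=np.zeros(len(a))
L=[l for l in range(-20,21,2)]
for l in L:
    q=np.array([px(x,l,28) for x in a],np.float32); pr+=cv2.remap(g.astype(np.float32),q[:,:1],q[:,1:],cv2.INTER_LINEAR)[:,0]
print(dict(zip(a.astype(int),(pr/len(L)).round().astype(int))))
E
python3 g.py
```

```text
position: [544.6, -294.4, 40.3]
force: [-2.4, 0.1, 0.3]
gripper_force: 15.0
position: [548.8, -293.9, 40.3]
force: [-1.4, -0.3, -0.2]
gripper_force: 15.0
position: [550.5, -293.7, 40.3]
force: [-3.3, -0.4, 1.2]
gripper_force: 15.0
{np.int64(130): np.int64(86), np.int64(131): np.int64(91), np.int64(132): np.int64(93), np.int64(133): np.int64(92), np.int64(134): np.int64(91), np.int64(135): np.int64(89), np.int64(136): np.int64(86), np.int64(137): np.int64(84), np.int64(138): np.int64(81), np.int64(139): np.int64(80), np.int64(140): np.int64(78), np.int64(141): np.int64(78), np.int64(142): np.int64(77), np.int64(143): np.int64(77), np.int64(144): np.int64(76), np.int64(145): np.int64(74), np.int64(146): np.int64(73), np.int64(147): np.int64(71), np.int64(148): np.int64(70), np.int64(149): np.int64(69), np.int64(150): np.int64(68), np.int64(151): np.int64(69), np.int64(152): np.int64(70), np.int64(153): np.int64(70), np.int64(154): np.int64(70), np.int64(155): np.int64(69), np.int64(156): np.int64(69), np.int64(157): np.int64(70), np.int64(158): np.int64(70), np.int64(159): np.int64(71)
[... 463 characters left out ...]
), np.int64(176): np.int64(29), np.int64(177): np.int64(26), np.int64(178): np.int64(26), np.int64(179): np.int64(26), np.int64(180): np.int64(26), np.int64(181): np.int64(26), np.int64(182): np.int64(27), np.int64(183): np.int64(33), np.int64(184): np.int64(41), np.int64(185): np.int64(52), np.int64(186): np.int64(64), np.int64(187): np.int64(76), np.int64(188): np.int64(86), np.int64(189): np.int64(94), np.int64(190): np.int64(99), np.int64(191): np.int64(101), np.int64(192): np.int64(100), np.int64(193): np.int64(96), np.int64(194): np.int64(91), np.int64(195): np.int64(84), np.int64(196): np.int64(76), np.int64(197): np.int64(70), np.int64(198): np.int64(67), np.int64(199): np.int64(65)}
```

```bash
H="python3 -m handwheel"; sed -i 's/^print.*$/p=pr\/len(L);k=np.argmin(p);print("pad edges",np.interp(-52,-p[k-8:k+1][::1]*1.,a[k-8:k+1]).round(2),np.interp(52,p[k:k+10],a[k:k+10]).round(2),"cross-corr centroid",(a[35:60]*(100-np.minimum(p[35:60],60))).sum().round(1)\/(100-np.minimum(p[35:60],60)).sum())/' g.py
$H '[{"translation":[-0.002,0,0],"turn":[0,0,0],"grip":255},{"translation":[-0.002,0,0],"turn":[0,0,0],"grip":255},{"translation":[-0.002,0,0],"turn":[0,0,0],"grip":255},{"translation":[0,0,0],"turn":[0,0,0],"grip":255},{"translation":[0,0,0],"turn":[0,0,0],"grip":255}]' |grep -E "pos|force:"; python3 g.py
$H '[{"translation":[-0.002,0,0],"turn":[0,0,0],"grip":255},{"translation":[0,0,0],"turn":[0,0,0],"grip":255},{"translation":[0,0,0],"turn":[0,0,0],"grip":255}]' |grep -E "pos|force:"
$H '[{"translation":[-0.0015,0,0],"turn":[0,0,0],"grip":255},{"translation":[0,0,0],"turn":[0,0,0],"grip":255},{"translation":[0,0,0],"turn":[0,0,0],"grip":255}]' |grep -E "pos|force:";python3 g.py
```

```text
position: [557.0, -292.9, 40.3]
force: [-0.4, -0.8, -0.9]
gripper_force: 15.0
pad edges 172.0 185.06 cross-corr centroid 177.37018061050006
position: [558.5, -292.7, 40.3]
force: [-1.9, -0.8, -0.9]
gripper_force: 15.0
position: [559.9, -292.5, 40.3]
force: [-1.7, -0.0, 0.4]
gripper_force: 15.0
pad edges 171.0 185.13 cross-corr centroid 177.35240266337075
```

```bash
H="python3 -m handwheel"
$H '[{"translation":[-0.0015,0,0],"turn":[0,0,0],"grip":255},{"translation":[0,0,0],"turn":[0,0,0],"grip":255},{"translation":[0,0,0],"turn":[0,0,0],"grip":255},{"translation":[0,0,0],"turn":[0,0,0],"grip":255}]' |grep -E "pos|force:";python3 g.py
$H '[{"translation":[-0.0015,0,0],"turn":[0,0,0],"grip":255},{"translation":[0,0,0],"turn":[0,0,0],"grip":255},{"translation":[0,0,0],"turn":[0,0,0],"grip":255},{"translation":[0,0,0],"turn":[0,0,0],"grip":255}]' |grep -E "pos|force:";python3 g.py
```

```text
position: [561.4, -292.3, 40.3]
force: [-2.0, -0.8, 1.1]
gripper_force: 15.0
pad edges 172.0 185.3 cross-corr centroid 177.45966480392536
position: [562.5, -292.1, 40.3]
force: [-5.3, -0.4, 1.4]
gripper_force: 15.0
pad edges 172.43 186.25 cross-corr centroid 177.69741555402535
```

```bash
H="python3 -m handwheel"
$H '[{"translation":[-0.001,0,0],"turn":[0,0,0],"grip":255},{"translation":[-0.001,0,0],"turn":[0,0,0],"grip":255},{"translation":[0,0,0],"turn":[0,0,0],"grip":255},{"translation":[0,0,0],"turn":[0,0,0],"grip":255},{"translation":[0,0,0],"turn":[0,0,0],"grip":255}]' |grep -E "pos|force:";python3 g.py
$H '[{"translation":[-0.001,0,0],"turn":[0,0,0],"grip":255},{"translation":[-0.001,0,0],"turn":[0,0,0],"grip":255},{"translation":[0,0,0],"turn":[0,0,0],"grip":255},{"translation":[0,0,0],"turn":[0,0,0],"grip":255},{"translation":[0,0,0],"turn":[0,0,0],"grip":255}]' |grep -E "pos|force:";python3 g.py; python3 d.py
```

```text
position: [564.1, -292.0, 40.4]
force: [-6.7, -1.0, 4.0]
gripper_force: 15.0
pad edges 174.13 187.24 cross-corr centroid 178.01206978737014
position: [565.6, -291.8, 40.4]
force: [-8.9, -0.5, 4.7]
gripper_force: 15.0
pad edges 175.86 188.66 cross-corr centroid 178.3234004111937
t 33.07 p [ 565.6 -291.8   40.4] yawy 97.32 z [-0.003  0.    -1.   ] F [-8.8  -0.72  5.66] op 60.9 15.0
```

```bash
H="python3 -m handwheel"
$H '[{"translation":[-0.0012,0,0],"turn":[0,0,0],"grip":255},{"translation":[0,0,0],"turn":[0,0,0],"grip":255},{"translation":[0,0,0],"turn":[0,0,0],"grip":255},{"translation":[0,0,0],"turn":[0,0,0],"grip":255},{"translation":[0,0,0],"turn":[0,0,0],"grip":255}]' |grep -E "pos|force:";python3 g.py
$H '[{"translation":[0,0,0],"turn":[0,0,0],"grip":255},{"translation":[0,0,0],"turn":[0,0,0],"grip":255},{"translation":[0,0,0],"turn":[0,0,0],"grip":255},{"translation":[0,0,0],"turn":[0,0,0],"grip":60},{"translation":[0,0,0],"turn":[0,0,0],"grip":40}]' 6 |grep -E "pos|force:"
$H '[{"translation":[0,0,0],"turn":[0,0,0],"grip":20},{"translation":[0,0,0],"turn":[0,0,0],"grip":0},{"translation":[0,0,0],"turn":[0,0,0],"grip":0},{"translation":[0,0,0],"turn":[0,0,0],"grip":0},{"translation":[0,0,0],"turn":[0,0,0],"grip":0}]' ;python3 g.py
```

```text
position: [566.5, -291.7, 40.4]
force: [-9.9, -1.3, 5.3]
gripper_force: 15.0
pad edges 176.32 189.36 cross-corr centroid 178.44116766474872
position: [568.9, -291.6, 40.6]
force: [0.3, -0.4, 0.5]
gripper_force: 0.0
clock: 34.37
position: [568.2, -291.4, 40.4]
ee_rot: [-0.201, 3.135, -0.0]
force: [0.7, 0.2, 0.3]
opening: 86.3
gripper_force: 0.0
pad edges 175.17 188.26 cross-corr centroid 178.23611394306997
```

```bash
H="python3 -m handwheel"
$H '[{"translation":[0,0,-0.01],"turn":[0,0,0],"grip":0},{"translation":[0,0,-0.03],"turn":[0,0,0],"grip":0},{"translation":[0,0,-0.04],"turn":[0,0,0],"grip":0},{"translation":[0,0,-0.04],"turn":[0,0,0],"grip":0},{"translation":[0,0,-0.03],"turn":[0,0,0],"grip":0}]' >/dev/null
$H '[{"translation":[0.04,0,0],"turn":[0,0,0],"grip":0},{"translation":[0.04,0,0],"turn":[0,0,0],"grip":0},{"translation":[0.04,0,0],"turn":[0,0,0],"grip":0},{"translation":[0.03,0,0],"turn":[0,0,0],"grip":0},{"translation":[0,0,0],"turn":[0,0,0],"grip":0}]'
$H '[{"translation":[0,-0.035,0],"turn":[0,0,0],"grip":0},{"translation":[0,-0.035,0],"turn":[0,0,0],"grip":0},{"translation":[0,-0.035,0],"turn":[0,0,0],"grip":0},{"translation":[0,0,0],"turn":[0,0,0],"grip":0},{"translation":[0,0,0],"turn":[0,0,0],"grip":0}]' >/dev/null
python3 g.py; python3 m.py | grep -E "t|s"; python3 -c "
import cv2;a=cv2.imread('pics/tm.png');cv2.imwrite('pics/fin.png',cv2.resize(a[80:370,150:500],None,fx=2,fy=2,interpolation=cv2.INTER_CUBIC))"
```

```text
clock: 35.25
position: [414.8, -310.7, 190.6]
ee_rot: [0.197, -3.133, -0.0]
force: [0.5, -0.9, -0.5]
opening: 87.0
gripper_force: 0.0
pad edges 175.27 187.54 cross-corr centroid 177.96827255306212
w tin None pan None
w tin None pan None
t tin None pan (1857, array([505.4, 268. ]), 49.7, 136.7)
t tin (708, array([599.5,  26. ]), 30.2, 169.6) pan (991, array([586.7,  25.6]), 27.0, 140.5)
s tin None pan (957, array([504.5, 268.3]), 50.4, 136.6)
s tin (533, array([599.6,  26.6]), 30.5, 169.6) pan (816, array([602.2,  23.4]), 29.5, 149.2)
```

View pics/fin.png

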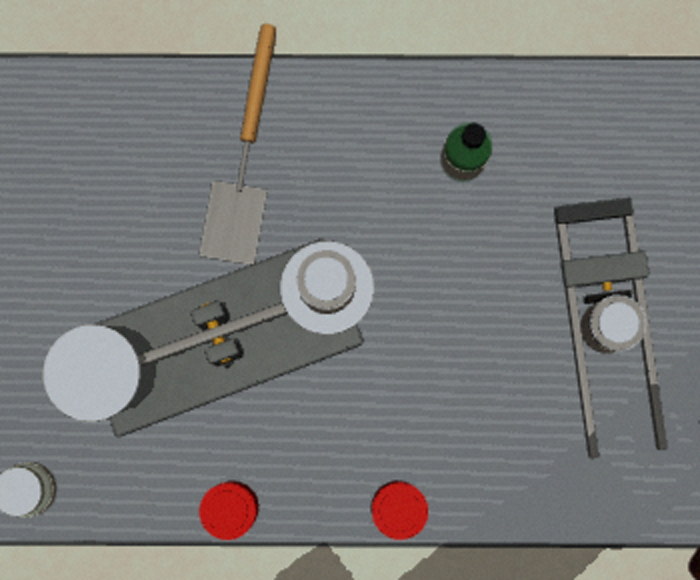

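The final view shows the heavier tin at (617,323) between the rails and against the pad. The lighter tin is centred on the right pan at (326,280), and everything else is where it was.

```bash
python3 -c "
from workcell import bot
print(bot.finish_job())"
```

```text
the job is handed in; nothing more can be done
None
```

The job is handed in: the balance showed the tin on the left pan to be heavier, it now stands in the guide touching the stop (pressed in about 4 to 5 mm at most, by my camera estimate), and the lighter tin is still on the right pan.

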